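Fit the cover on the screened test fixture

TASK

Close the open test fixture with the loose cover plate that has the bow handle: lower the cover lightly onto the fixture's four studs and, wherever it lands, slide it about to feel for the holes until it drops over all four and lies flush on the rim all round, then let go of it. Do not let it fall onto the studs or force it down, and leave everything else on the bench where it is.

Things in the scene. Friction and masses are not known exactly. Their poses are not given: they have to be found in the camera images.
- fixture_rim (a point): open aluminium tub, 160 (x) by 110 (y) mm, with a circuit board in it, fixed on the left or right half of the bench; this point: centre of its mouth, at its rim, 48 mm above the bench; z up. Four upright studs, 6 mm thick with 0.8 mm bevelled tips, rise 12 mm above the rim at x = +-66, y = +-41 mm from here. Ears and connectors stick out 18 mm at the short ends
- cover_handle (a point): the cover: loose aluminium plate, 160 x 110 x 5 mm, about 0.3 kg, lying flat, with 8 mm holes at x = +-66, y = +-41 mm; fits either way round. This point: centre of its bow handle's bar, 40 mm above the underside (also above the rim once seated), over the plate's centre; z up. Bar 12 mm wide, 12 mm high, 112 mm long along x (the plate's length); 29 mm free below it
- nut_dish: bystander: round steel dish, 76 mm wide, 16 mm high, holding brass nuts; the point is on its underside at the centre
- screwdriver_grip (a point): bystander: screwdriver, 170 mm, lying on the bench; the point is at its handle
- closed_module: bystander: small closed aluminium box, 90 x 60 x 37 mm, with a connector at each end; the point is on its underside at the centre
- attenuator: bystander: finned cylinder standing upright, 40 mm wide, 76 mm high; the point is on its underside at the centre
- solvent: bystander: white plastic bottle, 56 mm wide, 150 mm high; the point is on its underside at the centre
- wrench_grip (a point): bystander: flat steel wrench, 140 mm, lying on the bench; the point is at its handle
- cal_kit: bystander: open wooden case, 200 x 150 x 40 mm, with connectors standing in dark foam, up to 46 mm high; the point is on its underside at the centre
There are look-alikes about, which are no part of the job. Leave any blue or red look-alike of the part that bears cover_handle alone.

How it is judged:
By the outcome, as a careful person would: the job done as asked, in the order asked, and still so for the second after the job is handed in, with the robot touching nothing.
It also fails if it takes over 48 s, if anything falls off the work surface, if the arm or the gripper's body presses on something with over 40 N, if the wrist force passes 120 N, or if a joint passes its speed limit or range.

ROBOT

A 6-joint arm with a two-finger parallel gripper is mounted at the origin on the work surface. World frame = base frame: x ahead of the robot, y to its left, z up, the work surface at z = 0. Lengths are in mm, angles in rad, forces in N, time in s.
With the tool pointing down it reaches from about 350 to 975 mm from the base axis. Payload 7.1 kg.
Tool frame: the origin (TCP) lies on the front face of the gripper's body, between the roots of the fingers; the fingertips stand 80 mm ahead of it and the grasp point (between the pads) lies 61 mm ahead of it (env.tips_ahead is the distance from the TCP to the fingertips, in mm); z points along the fingers, y is the line along which they close (so a half turn about z gives the same grasp; the last joint's range is limited). The gripper opens to 88 mm and grips with 3 to 60 N. Pads are 20 mm wide; open, the fingers measure 115 mm over their backs; the gripper's body (75 mm by 178 mm) begins 61 mm behind the grasp point.
Start: joints at [-1.365, 0.423, 1.63, -0, 1.089, -0.019], TCP at [139.339, -609.254, 302.675] pointing down, gripper open.
Joint ranges: [-3, 3], [-0.9, 2.11], [0.09, 2.58], [-1.31, 4.45], [0.11, 2.69], [-2.54, 2.54]. Speed limits (rad/s): [2.39, 2.39, 3.01, 3.14, 3.14, 3.14].

INTERFACE

Orientations are given as a unit quaternion [x, y, z, w].
In Python, from station import env, set_gripper, viewer, workorder gives the robot as it stands. Calls block until the motion is done:
- env.reach(position, orientation): joint-space move of the TCP to a pose.
- env.move_l(position, rot=None, rate=150, f_stop=None): straight line of the TCP; rot=None keeps the orientation; rate is the mean speed in mm/s. With f_stop (N) it stops when the force on the tool has changed by that much, and returns True; else False.
- env.move_joints(angles): joint-space move.
- set_gripper(opening): finger opening in mm; the grip force is fixed at half the most; returns when the fingers have stopped.
- env.hold(seconds).
- env.ik(position, orientation): joint angles nearest the present ones, or None.
- env.read_state(): the state.
- viewer.camera(name): name is "side" or "top"; returns the picture (400x640x3 uint8, blue, green, red); there is no depth.
- viewer.camera_params(name): a dict with "fx", "fy", "cx", "cy" (pixels), "pose" (4x4, takes a point from camera to world coordinates). Camera axes: x right, y up, looking along -z (the intrinsics and any distortion apply to the point x, -y, -z); pixel columns grow to the right and rows downward; lengths in mm; the calibration is good to about 2 mm. A picture is of the moment at which its call begins. camera_params takes no time and is no camera call.
A pose or a line that the arm cannot do raises env.IKError and nothing moves.
- workorder.sign_off(): hands the job in; it is judged then, once.
The state is a dict: "time_s": time; "qpos": joint angles; "dq": joint speeds; "tau": joint torques, N m; "tool_pos": TCP position; "orientation": TCP orientation; "force": force on the tool from outside, world axes, zero at the start; "wrist_torque": the same for the moment, N m; "width": finger opening in mm; "grip_force": force on a finger pad.
Only numpy, scipy, OpenCV 4.12 (cv2) and the standard library are available. Lean on these libraries where they do the work, as an engineer would, in place of code of your own. Each camera call takes 0.05 s, during which the arm holds its last target. There are 200 camera calls.

## Working session

There is one attempt and no reset: what is moved stays moved. The work goes in short steps, each a Python script; the robot and the scene stay as the last script left them, time stands still between calls to the robot, and variables do not carry over. Pictures are saved under pics/ and viewed, at most 10 in all, crops included, and the job is handed in when it is done.

```bash
ls; mkdir -p pics
python3 - <<'E'
from station import env, viewer
import cv2
for n in("top","side"):
    cv2.imwrite(f"pics/{n}0.png",viewer.camera(n)); print(n,viewer.camera_params(n))
s=env.read_state();print(s["time_s"],s["orientation"],s["force"],s["width"])
E
```

```text
pics
top {'fx': 489.5615049274512, 'fy': 489.5615049274512, 'cx': 314.94409933343115, 'cy': 196.4477311200684, 'pose': array([[ 1.76945497e-02,  9.83056425e-01, -1.82447163e-01,
         2.62090157e+02],
       [-9.99586235e-01,  2.15317030e-02,  1.90721008e-02,
         2.90249407e+01],
       [ 2.26773493e-02,  1.82034201e-01,  9.83030665e-01,
         1.49158883e+03],
       [ 0.00000000e+00,  0.00000000e+00,  0.00000000e+00,
         1.00000000e+00]])}
side {'fx': 434.16041135183775, 'fy': 434.16041135183775, 'cx': 327.1154527715109, 'cy': 203.07452898199764, 'pose': array([[-8.98370732e-01,  2.67106279e-01, -3.48689351e-01,
         1.01214352e+02],
       [-4.39219082e-01, -5.53656629e-01,  7.07496244e-01,
         8.92954851e+02],
       [-4.07748123e-03,  7.88744935e-01,  6.14707086e-01,
         8.26937424e+02],
       [ 0.00000000e+00,  0.00000000e+00,  0.00000000e+00,
         1.00000000e+00]])}
0.1 [ 9.93684999e-01  1.12203691e-01 -9.31953805e-05 -6.67484883e-04] [-0.42045171 -0.10207153 -0.45909649] 87.46759292351778
```

View pics/top0.png

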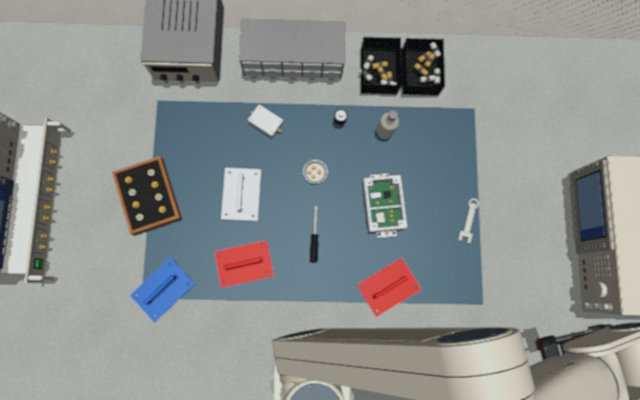

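View pics/side0.png

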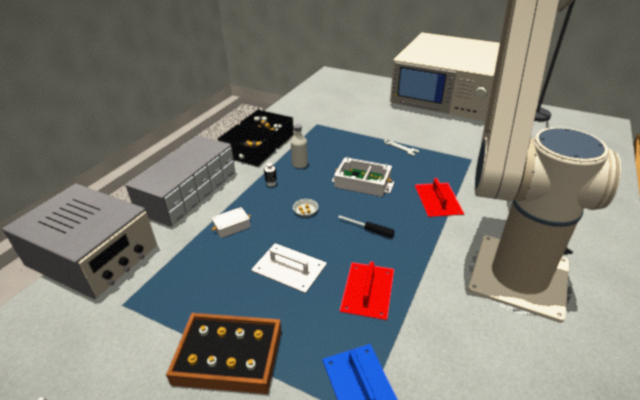

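Top view: silver cover at about (241,194) with the handle lengthwise, and the fixture at about (385,205). The red and blue plates are decoys. Next I'll enlarge both parts.

Run:
```python
import cv2,numpy as np
t=cv2.imread("pics/top0.png");s=cv2.imread("pics/side0.png")
def c(im,x,y,w,h,k): return cv2.resize(im[y:y+h,x:x+w],None,fx=k,fy=k,interpolation=cv2.INTER_CUBIC)
a=np.hstack([c(t,211,160,60,70,6.66),c(t,355,167,60,70,6.66)])
cv2.imwrite("pics/z1.png",a[:,:800])
b=np.hstack([c(s,245,237,90,60,4.44),c(s,322,145,90,60,4.44)]);cv2.imwrite("pics/z2.png",b[:,:800])
```

```text
(no output)
```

View pics/z1.png

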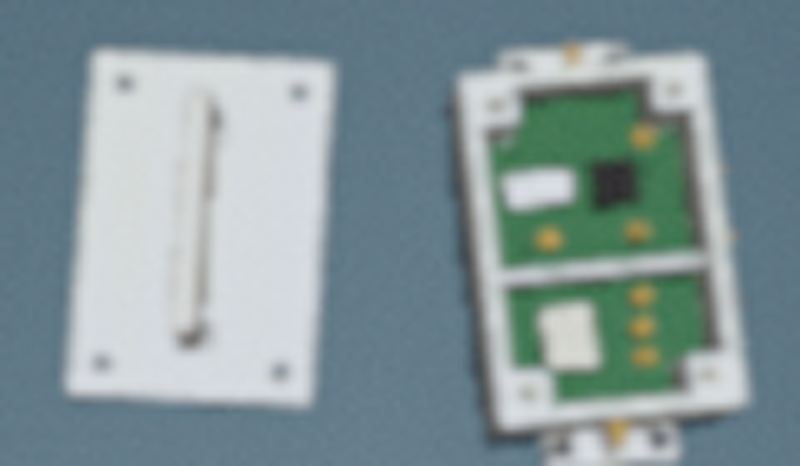

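View pics/z2.png

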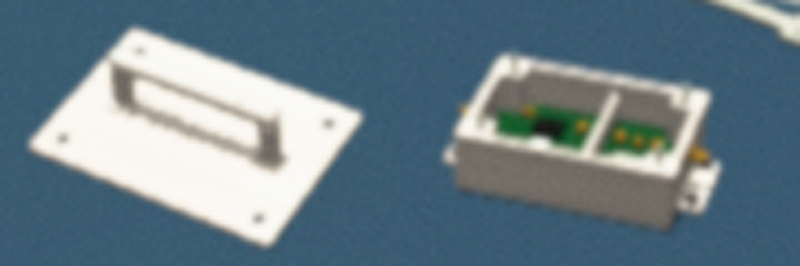

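Crop pictures: the cover's corners and 4 holes are clear. The fixture's rim outline and stud spots are also clear. I'll fit the poses per camera with these.

```bash
cat > h.py <<'E'
from station import env, set_gripper, viewer, workorder
import numpy as np, cv2
from scipy.optimize import least_squares
from scipy.spatial.transform import Rotation as R
P={n:viewer.camera_params(n) for n in("top","side")}
def proj(n,X):
    p=P[n];T=np.linalg.inv(p["pose"]);c=np.atleast_2d(X)@T[:3,:3].T+T[:3,3]
    return np.c_[p["fx"]*c[:,0]/-c[:,2]+p["cx"],-p["fy"]*c[:,1]/-c[:,2]+p["cy"]]
def place(q,L): return L@R.from_euler("z",q[2]).as_matrix().T+[q[0],q[1],0]
def rect(a,b,z): # order: as seen: (+,+),(+,-),(-,-),(-,+)
    return np.array([[a,b,z],[a,-b,z],[-a,-b,z],[-a,b,z]],float)
def fit(obs,q0):
    r=least_squares(lambda q:np.concatenate([(proj(n,place(q,L))-uv).ravel() for n,L,uv in obs]),q0,x_scale=[100,100,1])
    return r.x,np.sqrt(np.mean(r.fun**2)),r.fun
def quat(yaw): # tool down, tool y at yaw
    return R.from_matrix(np.c_[[np.sin(yaw),-np.cos(yaw),0],[-np.cos(yaw),-np.sin(yaw),0],[0,0,-1]]).as_quat()
E
cat > m.py <<'E'
from h import *
def un(l,k,ox,oy,sx=0): return (np.array(l,float)-[sx,0]+.5)/k-.5+[ox,oy]
def order(n,L,uv,q0): # match each model point to nearest obs
    from scipy.optimize import linear_sum_assignment as l
    p=proj(n,place(q0,L));d=np.linalg.norm((p-p.mean(0))[:,None]-(uv-uv.mean(0))[None],axis=2);return uv[l(d)[1]]
tc=un([(93,50),(335,62),(312,407),(66,396)],6.66,211,160)
th=un([(125,83),(299,92),(101,362),(280,372)],6.66,211,160)
tf=un([(458,75),(705,55),(748,405),(497,432)],6.66,355,167,400)
ts=un([(496,104),(674,90),(529,392),(709,374)],6.66,355,167,400)
sc=un([(135,28),(362,115),(270,247),(30,148)],4.44,245,237)
sh=un([(140,50),(329,123),(258,218),(63,138)],4.44,245,237)
sf=un([(507,55),(710,92),(682,172),(460,137)],4.44,322,145,400)
for name,q0,O in(("cover",[550,280,0],[("top",rect(80,55,5),tc),("top",rect(66,41,5),th),("side",rect(80,55,5),sc),("side",rect(66,41,5),sh)]),
 ("fix",[500,-150,0],[("top",rect(80,55,48),tf),("top",rect(66,41,60),ts),("top",rect(66,41,48),ts),("side",rect(80,55,48),sf)])):
    O=[(n,L,order(n,L,uv,q0)) for n,L,uv in O]
    for o in O:
        q,e,_=fit([o],q0);print(name,o[0],o[1][0],q.round(3),"rms",e.round(2))
    use=O if name=="cover" else [O[0],O[1],O[3]]
    print(name,"ALL",*[x.round(3) for x in fit(use,q0)[:2]])
E
python3 m.py
```

```text
cover top [80. 55.  5.] [ 5.41645e+02  2.28640e+02 -2.60000e-02] rms 0.46
cover top [66. 41.  5.] [ 5.42141e+02  2.28802e+02 -3.10000e-02] rms 0.08
cover side [80. 55.  5.] [ 5.39064e+02  2.29322e+02 -2.70000e-02] rms 0.33
cover side [66. 41.  5.] [ 5.40294e+02  2.28964e+02 -3.10000e-02] rms 0.08
cover ALL [ 5.40719e+02  2.28749e+02 -2.80000e-02] 0.406
fix top [80. 55. 48.] [ 5.15747e+02 -2.09363e+02  1.10000e-01] rms 0.52
fix top [66. 41. 60.] [ 5.14245e+02 -2.07388e+02  1.10000e-01] rms 0.26
fix top [66. 41. 48.] [ 5.16338e+02 -2.09369e+02  1.10000e-01] rms 0.13
fix side [80. 55. 48.] [ 5.11774e+02 -2.12041e+02  1.42000e-01] rms 0.42
fix ALL [ 5.13859e+02 -2.09051e+02  1.17000e-01] 0.725
```

Cover holes give consistent results in both cameras: (541.2, 228.9, yaw −0.031). The fixture is near (515, −209, 0.11) and will need refining. I'll save averaged frames for that, then grasp.

```bash
python3 - <<'E'
from h import *
for n in P: np.save(f"avg_{n}.npy",np.mean([viewer.camera(n).astype(float) for _ in range(6)],0))
c=np.array([541.2,228.9]);q=quat(np.pi/2-0.031)
env.reach([*c,190],q); env.move_l([*c,101],rate=90,f_stop=8)
s=env.read_state();print(s["time_s"],s["tool_pos"],s["force"],s["qpos"])
set_gripper(0)
s=env.read_state();print(s["time_s"],s["width"],s["grip_force"],s["force"])
env.move_l([*c,200],rate=120)
s=env.read_state();print(s["time_s"],s["tool_pos"],s["width"],s["force"],s["wrist_torque"])
cv2.imwrite("pics/side1.png",viewer.camera("side"))
E
python3 - <<'E'
import numpy as np,cv2
t=np.load("avg_top.npy");s=np.load("avg_side.npy")
c=lambda im,x,y,w,h,k:cv2.resize(im[y:y+h,x:x+w],None,fx=k,fy=k,interpolation=cv2.INTER_LANCZOS4)
st=lambda a:np.clip((a-90)*1.6,0,255)
a=np.hstack([c(t,358,168,54,66,9),np.pad(c(s,330,150,62,50,5),((0,594-250),(0,0),(0,0)))])
cv2.imwrite("pics/z3.png",st(a)[:594,:800])
E
```

```text
5.1167 [541.59859734 229.05793892 101.52103708] [-0.63838058 -0.31219342  0.19433107] [ 3.79882769e-01  6.58405484e-01  1.80668531e+00 -2.14208259e-05
  6.75460817e-01  1.98168680e+00]
6.2667 11.705694006289818 29.998736679553986 [ 0.09460473  0.52068922 -1.13259265]
7.2417 [540.68527603 228.70719662 199.30318892] 11.686784194820053 [ 0.59047193  0.63288508 -2.81308697] [-0.01737461  0.01877011  0.01209008][ WARN:0@0.120] global loadsave.cpp:1063 imwrite_ Unsupported depth image for selected encoder is fallbacked to CV_8U.
```

View pics/side1.png

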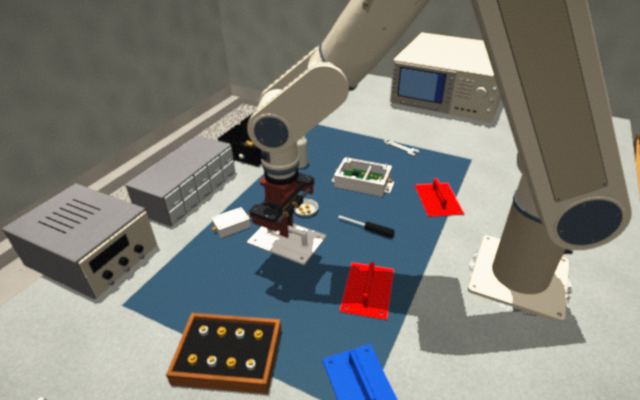

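View pics/z3.png

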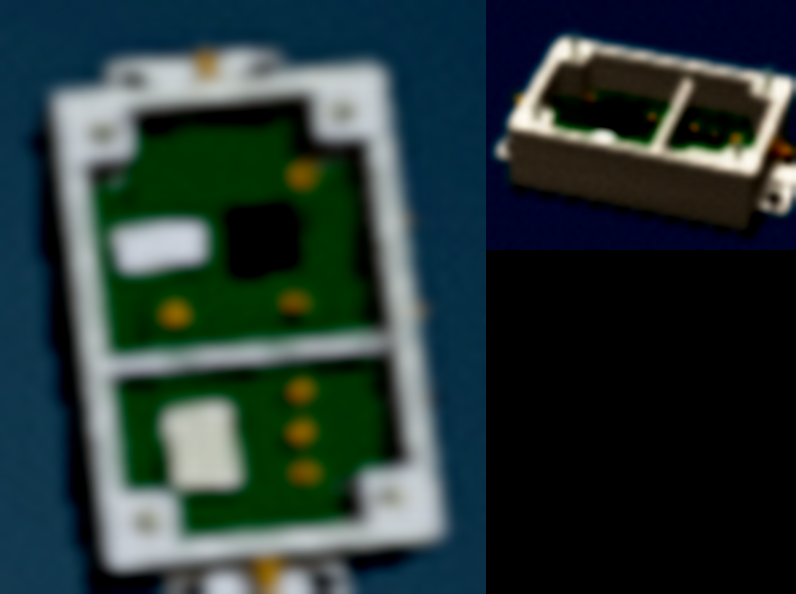

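Holding the cover (width 11.7, ~3 N weight). The stud spots in z3 are at (102,132), (343,110), (147,520) and (390,496), which is consistent with yaw 0.11. I'll carry it above the fixture and check relative alignment before touching down.

Run:
```python
from h import *
q=quat(np.pi/2+0.110);c=[514.8,-208.9]
env.reach([*c,215],q); env.move_l([*c,170],rate=80); env.hold(.3)
s=env.read_state();print(s["time_s"],s["tool_pos"],s["force"],s["wrist_torque"],R.from_quat(s["orientation"]).as_matrix()[:2,0])
k=lambda im,x,y,w,h,f:cv2.resize(im[y:y+h,x:x+w],None,fx=f,fy=f,interpolation=cv2.INTER_CUBIC)
A={n:np.mean([viewer.camera(n).astype(float) for _ in range(4)],0) for n in P}
for n in A: np.save(f"hov_{n}.npy",A[n])
print(proj("top",[515,-209,60]),proj("side",[515,-209,60]))
cv2.imwrite("pics/z4.png",np.vstack([k(A["side"],315,135,100,75,8)[:600]]).astype(np.uint8))
cv2.imwrite("pics/z5.png",k(A["top"],345,160,80,80,7).astype(np.uint8))
```

```text
9.9167 [ 514.9895485  -209.02382581  170.46134831] [-0.91799655 -0.36089877 -2.81779279] [ 0.0498194  -0.000359   -0.05153508] [0.99396449 0.10969975]
[[385.43696128 202.18910619]] [[363.01993575 167.07126034]]
```

View pics/z4.png

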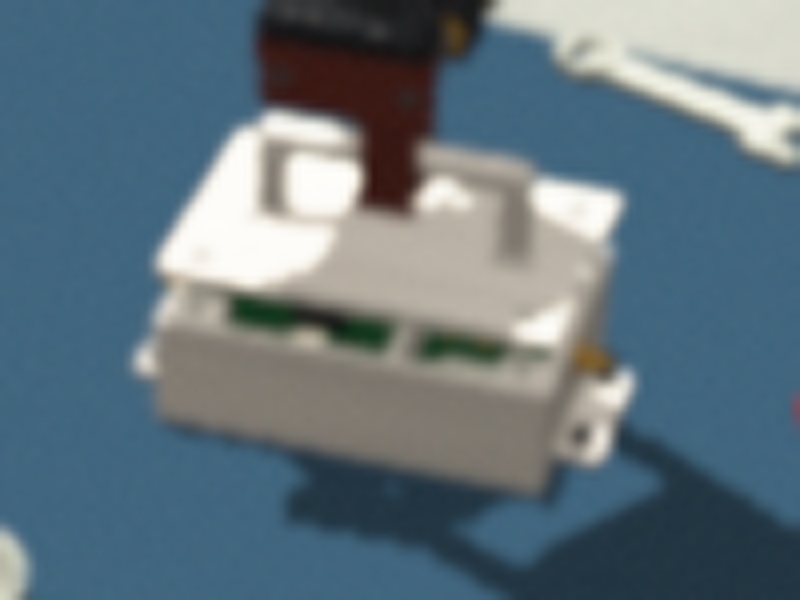

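Side view: the cover is level above the rim and visually aligned. Its near edge (157,270)→(545,335) is parallel to the rim edge (157,320)→(555,388). Now lowering lightly.

Run:
```python
from h import *
q=quat(np.pi/2+0.110);c=[514.8,-208.9]
def pr(m,r=None):
    s=env.read_state();print(m,r,round(s["time_s"],2),s["tool_pos"].round(2) if hasattr(s["tool_pos"],"round") else s["tool_pos"],np.round(s["force"],2),np.round(s["wrist_torque"],3))
pr("pre")
r=env.move_l([*c,152],rate=15,f_stop=3); pr("touch",r)
env.hold(.3); pr("hold")
z=env.read_state()["tool_pos"][2]
env.move_l([*c,z-1.5],rate=10,f_stop=6); pr("press"); env.hold(.2); pr("h2")
```

```text
pre None 10.32 [ 514.79 -208.9   170.01] [-0.94  0.57 -2.98] [-0.038  0.037  0.044]
touch False 11.67 [ 514.81 -208.92  152.05] [ 0.08 -0.33 -2.4 ] [-0.073 -0.001  0.085]
hold None 11.97 [ 514.81 -208.93  152.05] [-0.05 -1.63 -2.65] [-0.094 -0.071  0.056]
press None 12.26 [ 514.83 -208.9   150.5 ] [ 1.01 -0.6  -2.67] [-0.119 -0.085  0.108]
h2 None 12.46 [ 514.8  -208.9   150.52] [ 0.89 -0.95 -2.88] [-0.136 -0.033  0.037]
```

No contact down to 150.5, so the studs seem to be through the holes already. I'll keep going lightly to the rim.

Run:
```python
from h import *
c=[514.8,-208.9]
r=env.move_l([*c,146.5],rate=8,f_stop=4); s=env.read_state();print(r,s["time_s"],s["tool_pos"],s["force"],s["wrist_torque"],s["width"])
env.hold(.3);s=env.read_state();print(s["tool_pos"],s["force"],s["wrist_torque"])
A={n:np.mean([viewer.camera(n).astype(float) for _ in range(3)],0) for n in P}
k=lambda im,x,y,w,h,f:cv2.resize(im[y:y+h,x:x+w],None,fx=f,fy=f,interpolation=cv2.INTER_CUBIC)
a=k(A["side"],325,140,80,70,5);b=k(A["top"],348,160,75,70,5)
cv2.imwrite("pics/z6.png",np.hstack([a,b]).astype(np.uint8))
```

```text
True 12.8 [ 514.894528   -208.92093768  148.9625746 ] [-0.43465317  0.65222843  4.22880163] [0.04604584 0.11832071 0.01113811] 11.755202420252186
[ 514.87610384 -208.92857198  148.94473734] [-0.27213096 -0.47579897  4.60138428] [0.07355049 0.06166915 0.04190611]
```

View pics/z6.png

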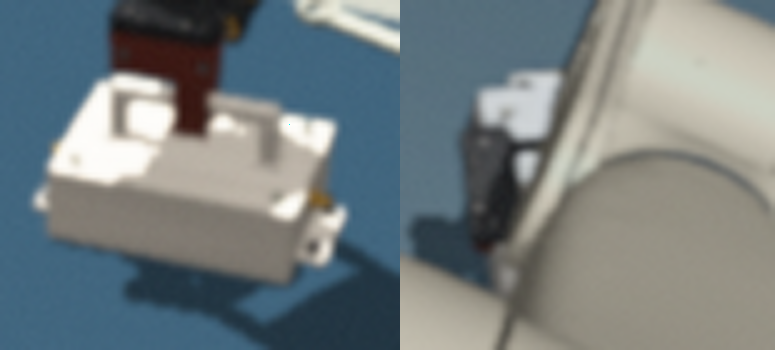

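Contact came at z = 148.9, which is the seated height (48 + 101), and the side view shows the cover flush with no gap. Releasing and retracting.

Run:
```python
from h import *
set_gripper(60); c=[514.8,-208.9]
env.move_l([*c,240],rate=90); s=env.read_state();print(s["time_s"],s["force"],s["width"])
env.move_joints([-1.365, 0.423, 1.63, 0, 1.089, -0.019]); env.hold(.2); print(env.read_state()["time_s"])
A={n:np.mean([viewer.camera(n).astype(float) for _ in range(3)],0) for n in P}
k=lambda im,x,y,w,h,f:cv2.resize(im[y:y+h,x:x+w],None,fx=f,fy=f,interpolation=cv2.INTER_CUBIC)
cv2.imwrite("pics/z7.png",np.hstack([k(A["side"],325,140,80,80,5),k(A["top"],348,160,80,80,5)]).astype(np.uint8))
```

```text
15.45 [-0.57220507  0.3913101  -0.02146838] 59.58202421102921
17.6417
```

View pics/z7.png

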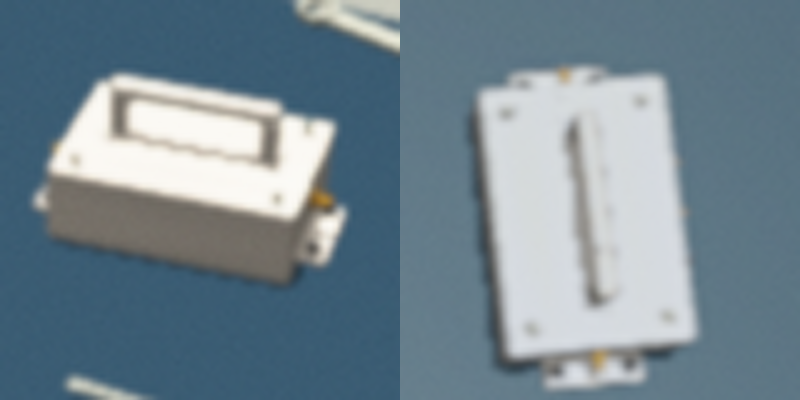

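The cover lies flush and square on the tub in both views, with a stud visible in each hole and no gap. Handing in.

```bash
python3 -c "
from station import workorder
print(workorder.sign_off())"
```

```text
the job is handed in; nothing more can be done
None
```

The cover is on the fixture, seated flush over all four studs and released; it dropped straight on without needing a search slide, contact force stayed under 5 N, and the job was handed in at about 18 s (verdict not shown).

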